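# Load the strap jig and hold its clamp bar up

### The job

Get the strap jig ready for a strap: set the loose white block flat and square into the jig's rectangular pocket, right down on the pocket floor, and let go of it. Then pull the upright tab of the spring latch sideways, away from the clamp bar, and by that tab lift the bar's socket off its ball until it is raised about 7 cm; finish while holding it still up there, because nothing else keeps it up. Leave the mallet, the jar and the tape roll where they are.

Things in the scene. Friction and masses are not known exactly. Their poses are not given: they have to be found in the camera images.
- jig: strap jig screwed down on the bench: aluminium base plate 270 (x) x 210 (y) x 12 mm thick. Origin: centre of its underside, on the bench. Along its +y half lies the dark pocket frame, along its -y half the grey clamp bar, parallel to x, its hinge at the -x end and the ball at the +x end.
- pocket_floor (a point): centre of the floor of the pocket, 18 mm above the bench, 55 mm to +y of the jig's centre; axes as the jig's (x along the pocket's length, z up). The pocket is 94 (x) x 48 (y) mm and 12 mm deep, rim 30 mm above the bench with a 2 mm chamfer, in a frame 125 x 80 mm.
- block: loose white plastic punching block, 90 (x) x 44 (y) x 34 mm high, about 150 g, lying flat on the bench beside the jig. Origin: centre of its underside; x along its length. Either way round fits the pocket (2 mm of play on each side); seated, its top stands 22 mm above the pocket's rim.
- bar: grey steel clamp bar with latch, about 0.6 kg. Origin on its hinge axis, which lies along the jig's y, 75 mm above the bench, 105 mm to -x and 55 mm to -y of the jig's centre. x along the bar to the ball, z up, y as the jig's. 30 mm wide; at x = 175 to 235 mm a hollow socket 52 mm wide, top 91 mm above the bench when down. Swings up freely, falls back if let go.
- bar_hinge (a joint): angle of the clamp bar: 0 down on the ball, grows as the socket end swings up (rad, to 1.1). The socket, 205 mm from the hinge, is raised 70 mm at 0.35.
- socket (a point): centre of the top of the bar's socket, 205 mm from the hinge, right over the ball.
- latch (a joint): travel of the spring latch along the bar's -y, away from the bar (m): 0 shut (bolt under the ball's flat underside, the bar cannot rise more than about 2 mm), 0.016 fully pulled; the ball is free from about 0.010. The spring pulls it shut with 4.5 N, rising to 12 N when fully pulled.
- latch_tab (a point): centre of the top face of the latch's upright steel tab, axes as the bar's: tab 10 mm thick (y, the pull direction) x 26 mm (x), standing 35 mm above the socket's top, its middle 58 mm to -y of the bar's middle and 205 mm from the hinge. It moves with latch and bar.
- ball_top (a point): top of the fixed steel ball, 40 mm across, 80 mm above the bench.
- mallet: wooden mallet lying on the bench to the right of the jig, head 60 x 100 x 60 mm, handle 170 mm; leave alone. Origin: underside of the head.
- jar: clear lidded jar 60 mm across, 70 mm high; leave alone. Origin: centre of its underside.
- tape: roll of tape 76 mm across, 24 mm high; leave alone. Origin: centre of its underside.
Not all that is in view belongs to the job. There is more than one size of the block; the one meant has the size given above.

How it is judged:
On the way, in this order (a step that is already met when the one before it is completed fails the run):
1. the block is seated flat and square in the pocket and let go (x of block in the frame of pocket_floor between -0.004 and 0.004 m and y of block in the frame of pocket_floor between -0.004 and 0.004 m and z of block in the frame of pocket_floor below 0.002 m and angle between block's own z axis and vertical below 0.04 rad and angle between the x axis of block and the x axis of pocket_floor, either way round below 0.07 rad and contact force between the fingers and block below 0.05 N), for 0.2 s.
2. the latch is pulled aside while the bar is still down (value of joint latch above 0.009 m and value of joint bar_hinge below 0.05 rad), for 0.05 s.
At the end, for the whole second after the job is handed in: block in the pocket (4 mm of centre, 2 mm of floor, tilt under 0.04, square within 0.07 rad); fingers hold the bar or latch, bar_hinge above 0.26 rad (socket raised over 53 mm), still (under 0.1 rad/s), not propped by block or bystanders (x of block in the frame of pocket_floor between -0.004 and 0.004 m and y of block in the frame of pocket_floor between -0.004 and 0.004 m and z of block in the frame of pocket_floor below 0.002 m and angle between block's own z axis and vertical below 0.04 rad and angle between the x axis of block and the x axis of pocket_floor, either way round below 0.07 rad and value of joint bar_hinge above 0.26 rad and velocity of joint bar_hinge between -0.1 and 0.1 rad/s and contact force between the fingers and bar above 0.5 N and contact force between bar and block below 0.05 N and contact force between bar and mallet below 0.05 N and contact force between bar and jar below 0.05 N and contact force between bar and tape below 0.05 N); the arm keeps its last pose, push and grip.
It fails at once if the mallet is moved more than 30 mm (distance of mallet from where it was at the start of the episode above 0.03 m).
It fails at once if the jar is moved more than 30 mm (distance of jar from where it was at the start of the episode above 0.03 m).
It fails at once if the tape is moved more than 30 mm (distance of tape from where it was at the start of the episode above 0.03 m).
It also fails if it takes over 45 s, if anything falls off the work surface, if the arm or the gripper's body presses on something with over 40 N, if the wrist force passes 120 N, or if a joint passes its speed limit or range.

### The arm

A 6-joint arm with a two-finger parallel gripper is mounted at the origin on the work surface. World frame = base frame: x ahead of the robot, y to its left, z up, the work surface at z = 0. Lengths are in m, angles in rad, forces in N, time in s.
With the tool pointing down it reaches from about 0.35 to 0.925 m from the base axis. Payload 6.4 kg.
Tool frame: the origin (TCP) lies at the very end of the fingers, on their centre line; the grasp point (between the pads) lies 19 mm behind it; z points along the fingers, y is the direction in which the jaws open and shut (so a half turn about z gives the same grasp; the last joint's range is limited). The gripper opens to 85 mm and grips with 20 to 120 N. Pads are 22 mm wide; open, the fingers measure 114 mm over their backs; the gripper's body (76 mm by 85 mm) begins 54 mm behind the grasp point. The pads swing forward as they close: fully open they stand 13 mm farther back than shut.
Start: joints at [0.982, 0.245, 1.558, -0, 1.339, -0.174], TCP at [0.262, 0.595, 0.231] pointing down, gripper open.
Joint ranges: [-3.13, 3.13], [-1.02, 2.26], [0.13, 2.54], [-0.95, 4.09], [0.21, 2.88], [-2.74, 2.74]. Speed limits (rad/s): [2.57, 2.57, 3.14, 3.14, 3.14, 3.14].

### API

Orientations are given as a unit quaternion [x, y, z, w].
In Python, from rig import get_obs, camera, sign_off gives the robot as it stands.
- The arm moves only by the tool jog_arm, never from a script. Its argument "moves" is a list of rows, each a list of 7 numbers: the shift along the tool's x, y, z in m, then the turn, a rotation vector about the tool's x, y, z in rad, then the closure, from -1 (fully open) to 1 (shut). In form: [[x, y, z, rx, ry, rz, grip], ...]. A call has 1 to 5 rows; each row shifts and turns the commanded pose from where the row before left it, along the tool's axes as they then stand; what a row does not reach is not made up. A row lasts 1/10 s, in which the tool goes at most 50 mm and 8.59 degrees, less where a joint would pass 70% of its speed; a pose out of reach is approached as far as the arm can. A call with a gripper value outside its range is refused whole. The fingers move at their own pace and stop on an object; "newtons" is the grip in N (left out, the last holds). Time passes only in rows, so rows that do not move let the fingers close. It gives the time, the measured TCP pose, the force and the opening at its end, in the units of the state.
- get_obs(): the state, without advancing time (a new reading comes with each control period).
- camera(name): name is "scene" or "top" or "wrist"; returns a dict with "img" (384x512x3 uint8, blue, green, red), "camera_matrix" (3x3 intrinsics, pixels), "dist" ([k1, k2, p1, p2, k3] as OpenCV has them; the pictures are not rectified), "R" (3x3) and "t" (3): a world point X has camera coordinates R X + t; the wrist camera has in their place "hand_eye" (4x4, takes a point from camera to tool coordinates, whose origin is the TCP and whose axes are the flange's). Camera axes: x right, y down, z forward; pixel columns grow to the right and rows downward; lengths in m; the calibration is good to about 2 mm. A picture is of the moment at which its call begins: read the wrist's pose just before it. There is no depth.
- sign_off(): hands the job in, once; it reports no verdict.
The state is a dict: "t": time; "q": joint angles; "qd": joint speeds; "tau": joint torques, N m; "position": TCP position; "tcp_rot": TCP orientation; "force": force on the tool from outside, world axes, zero at the start; "moment": the same for the moment, N m; "width": finger opening in m.
Only numpy, scipy, OpenCV 4.12 (cv2) and the standard library are available. Lean on these libraries where they do the work, as an engineer would, in place of code of your own. Each camera call takes 0.05 s, during which the arm holds its last target.

## Working session

There is one attempt and no reset: what is moved stays moved. The work goes in short steps, Python scripts to look and compute and a tool call to move; the robot and the scene stay as the last step left them, time stands still between calls to the robot, and variables do not carry over. Pictures are saved under pics/ and viewed, and the job is handed in when it is done.

Besides the shell and the picture viewer there is one more tool, called after "Request:" as name(argument=value, ...), one argument or row to a line, values as JSON. jog_arm: Moves the arm, as the interface text tells. Its arguments: {"type":"object","properties":{"moves":{"type":"array"},"newtons":{"type":"number"}},"required":["moves"]}

```bash
ls; mkdir -p pics; python3 - <<'E'
from rig import get_obs,camera
import cv2,pickle
o=get_obs();print(o)
d={}
for n in("scene","top","wrist"):
    c=camera(n);d[n]=c;cv2.imwrite(f"pics/a_{n}.png",c["img"]);print(n,{k:v for k,v in c.items() if k!="img"})
d['obs']=o
pickle.dump(d,open("a.pkl","wb"))
E
```

```text
pics
{'t': 0.0, 'q': array([ 9.81897156e-01,  2.45821268e-01,  1.55900081e+00, -1.84350589e-07,
        1.33869279e+00, -1.74107278e-01]), 'qd': array([-3.47741427e-04, -6.66302533e-04,  5.17838820e-04,  2.06383799e-04,
       -5.23212820e-05, -1.69868729e-03]), 'tau': array([ 4.82027535e-04, -4.29514360e+01, -3.26129758e+01, -1.73005742e-04,
        5.45917064e-03,  5.93742357e-06]), 'position': array([0.26163845, 0.59441624, 0.23018281]), 'tcp_rot': array([ 2.05912235e-01,  9.78569991e-01, -8.92040617e-04, -3.57751533e-04]), 'force': array([0.82780173, 0.14313827, 0.34677205]), 'moment': array([ 0.01196308, -0.01543922, -0.0325002 ]), 'width': 0.08546521555083172}
scene {'camera_matrix': array([[356.74633375,   0.        , 257.37179454],
       [  0.        , 356.74633375, 200.51812844],
       [  0.        ,   0.        ,   1.        ]]), 'dist': array([0.03049436, 0.        , 0.        , 0.        , 0.        ]), 'R': array([[ 0.54245451,  0.84005724, -0.00685107],
       [ 0.57710241, -0.37855692, -0.7236349 ],
       [-0.61048825,  0.38858525, -0.69014897]]), 't': array([-0.250
[... 407 characters left out ...]
7018863, -0.02761543, -0.99715141]]), 't': array([-0.0584796 ,  0.51208636,  1.05550702])}
wrist {'camera_matrix': array([[346.11962666,   0.        , 260.38438893],
       [  0.        , 346.11962666, 190.04108341],
       [  0.        ,   0.        ,   1.        ]]), 'dist': array([0.01544639, 0.        , 0.        , 0.        , 0.        ]), 'hand_eye': array([[-5.04393047e-04, -9.49014305e-01, -3.15232603e-01,
         8.14859254e-02],
       [ 9.99999816e-01, -3.72243532e-04, -4.79419057e-04,
         5.57194724e-04],
       [ 3.37632246e-04, -3.15232787e-01,  9.49014318e-01,
        -1.42836684e-01],
       [ 0.00000000e+00,  0.00000000e+00,  0.00000000e+00,
         1.00000000e+00]])}
```

View pics/a_scene.png

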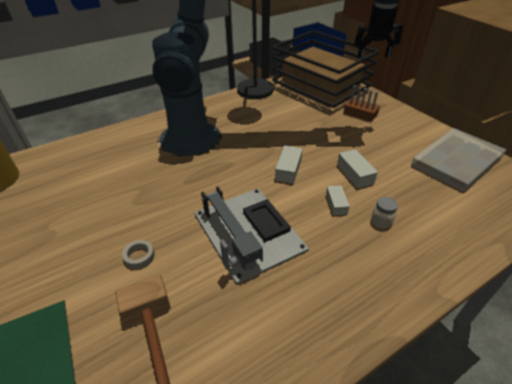

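View pics/a_top.png

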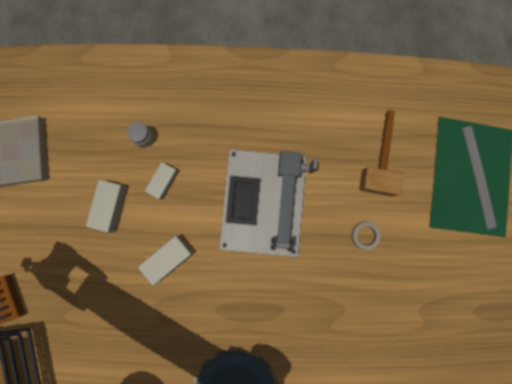

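View pics/a_wrist.png

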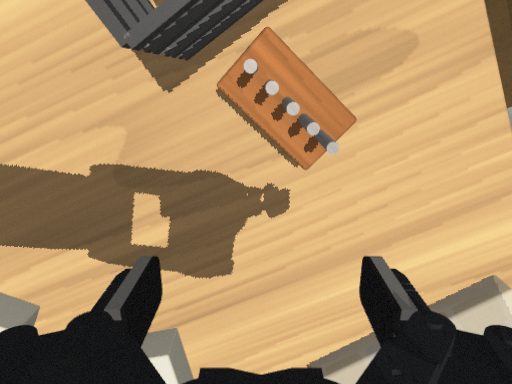

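The scene and top views show the jig, with its pocket at top-view pixel (243,200) and its bar and latch at (288,200) and (313,166). There are three white blocks at about (105,205), (165,260) and (161,180). I'll measure each one.

```bash
cat >h.py <<'E'
import numpy as np,cv2,pickle
from scipy.spatial.transform import Rotation as Ro
def campose(c,obs=None):
    if 'R' in c: return np.array(c['R']),np.array(c['t'])
    T=np.eye(4);T[:3,:3]=Ro.from_quat(obs['tcp_rot']).as_matrix();T[:3,3]=obs['position']
    W=np.linalg.inv(T@c['hand_eye']);return W[:3,:3],W[:3,3]
def onplane(c,px,z,obs=None):
    R,t=campose(c,obs);px=np.array(px,float).reshape(-1,1,2)
    u=cv2.undistortPoints(px,c['camera_matrix'],c['dist'])[:,0]
    d=np.c_[u,np.ones(len(u))]@R;C=-R.T@t
    return C+d*((z-C[2])/d[:,2])[:,None]
def proj(c,X,obs=None):
    R,t=campose(c,obs)
    return cv2.projectPoints(np.array(X,float).reshape(-1,3),cv2.Rodrigues(R)[0],t,c['camera_matrix'],c['dist'])[0][:,0]
E
python3 - <<'E'
from h import *
d=pickle.load(open('a.pkl','rb'))
for n in('top','scene'):
    c=d[n];img=c['img'];hsv=cv2.cvtColor(img,cv2.COLOR_BGR2HSV)
    m=((hsv[...,1]<45)&(hsv[...,2]>(150 if n=='top' else 110))).astype(np.uint8)
    for k in cv2.findContours(m,cv2.RETR_EXTERNAL,cv2.CHAIN_APPROX_NONE)[0]:
        if cv2.contourArea(k)<150: continue
        r=cv2.minAreaRect(k);b=cv2.boxPoints(r)
        print(n,np.round(r[0]),cv2.contourArea(k),img[int(r[0][1]),int(r[0][0])])
        for z in(0.034,):
            P=onplane(c,b,z);print('  ',np.round(P[:,:2],3).tolist(),np.linalg.norm(P[1]-P[0]).round(4),np.linalg.norm(P[2]-P[1]).round(4))
for nm,x0,y0,w,h,s in(('top',60,90,280,190,2.8),('top',210,140,120,125,4.8),('scene',180,140,230,150,3.4)):
    i=d[nm]['img'][y0:y0+h,x0:x0+w];cv2.imwrite(f'pics/c_{nm}{x0}.png',cv2.resize(i,None,fx=s,fy=s,interpolation=cv2.INTER_CUBIC))
E
```

```text
top [163. 260.] 1027.0 [148 164 169]
   [[0.326, 0.262], [0.409, 0.168], [0.365, 0.129], [0.283, 0.223]] 0.1252 0.0587
top [102. 206.] 931.0 [143 159 163]
   [[0.428, 0.405], [0.551, 0.378], [0.538, 0.322], [0.416, 0.349]] 0.1257 0.0575
top [250. 218.] 1817.5 [53 53 54]
   [[0.555, 0.057], [0.565, -0.099], [0.372, -0.11], [0.363, 0.045]] 0.1566 0.1935
top [160. 180.] 426.5 [145 161 165]
   [[0.526, 0.251], [0.601, 0.212], [0.583, 0.178], [0.508, 0.217]] 0.0846 0.0385
top [249. 163.] 204.0 [138 148 151]
   [[0.58, 0.011], [0.636, 0.008], [0.633, -0.049], [0.577, -0.046]] 0.0563 0.0574
scene [137. 252.] 440.0 [ 61  93 116]
   [[0.402, -0.37], [0.411, -0.301], [0.477, -0.31], [0.467, -0.375]] 0.0696 0.066
scene [210. 231.] 206.0 [131 142 143]
   [[0.393, -0.161], [0.389, -0.14], [0.554, -0.153], [0.556, -0.172]] 0.0215 0.1655
scene [266. 224.] 1615.5 [43 45 44]
   [[0.398, -0.072], [0.379, 0.096], [0.661, 0.021], [0.66, -0.113]] 0.1688 0.2918
scene [338. 197.] 272.5 [147 165 164]
   [[0.514, 0.213], [0.521, 0.259], [0.606, 0.21], [0.599, 0.168]] 0.0465 0.0988
scene [358. 163.] 441.5 [146 165 164]
   [[0.414, 0.35], [0.389, 0.42], [0.541, 0.388], [0.559, 0.325]] 0.0742 0.1561
scene [289. 159.] 421.5 [145 165 165]
   [[0.356, 0.137], [0.259, 0.24], [0.32, 0.27], [0.411, 0.167]] 0.1418 0.0684
scene [459. 157.] 1918.0 [107 123 127]
   [[0.577, 0.544], [0.471, 0.763], [0.691, 0.777], [0.764, 0.577]] 0.2432 0.2205
```

View pics/c_top60.png

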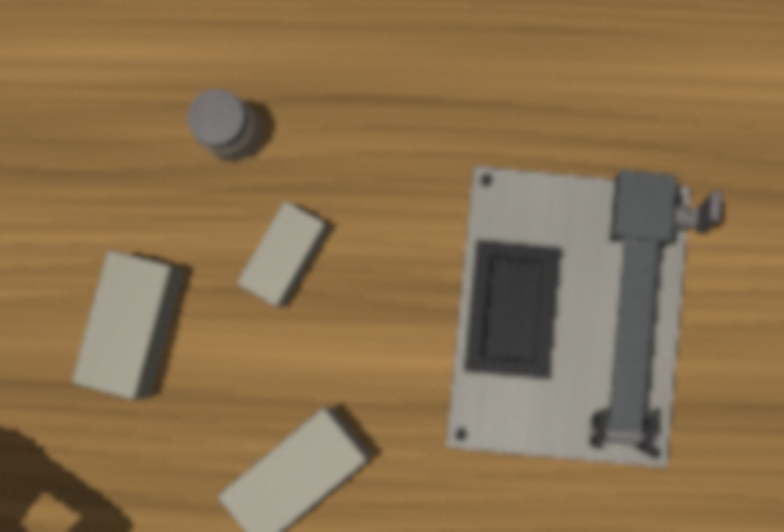

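View pics/c_top210.png

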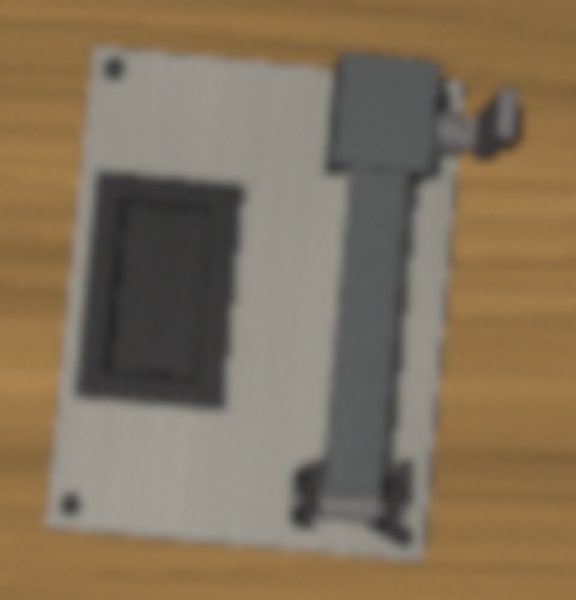

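View pics/c_scene180.png

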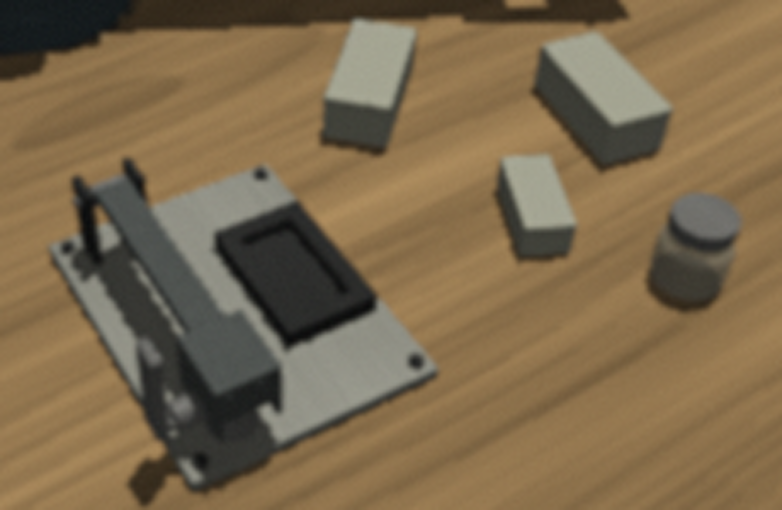

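The small block at top (160,180) measures about 87×41 mm on the 34 mm plane, allowing for the one-pixel contour loss. It's the only one near 90×44, since the other two are about 128×60. Next is the jig pose.

```bash
python3 - <<'E'
from h import *
d=pickle.load(open('a.pkl','rb'))
c=d['top'];img=c['img']
# pocket frame dark mask
g=cv2.cvtColor(img,cv2.COLOR_BGR2GRAY)
roi=np.zeros_like(g);roi[172:228,222:262]=1
m=((g<90)&(roi>0)).astype(np.uint8)
ks=cv2.findContours(m,cv2.RETR_EXTERNAL,cv2.CHAIN_APPROX_NONE)[0];k=max(ks,key=cv2.contourArea)
r=cv2.minAreaRect(k);P=onplane(c,cv2.boxPoints(r),.03);print('frame',r,P.round(4).tolist(),np.linalg.norm(P[1]-P[0]),np.linalg.norm(P[2]-P[1]),P.mean(0))
e=P[1]-P[0] if np.linalg.norm(P[1]-P[0])>np.linalg.norm(P[2]-P[1]) else P[2]-P[1]
print('yaw',np.degrees(np.arctan2(e[1],e[0])))
# plate corners by eye
cr=np.array([[92,47],[455,70],[425,557],[47,525]])/4.8+[210,140]-.4
Q=onplane(c,cr,.012);print('plate',Q.round(4).tolist(),Q.mean(0),[np.linalg.norm(Q[i]-Q[i-1]).round(4) for i in range(4)])
for a,b in((3,0),(2,1)):
    e=Q[b]-Q[a];print(np.degrees(np.arctan2(e[1],e[0])))
s=d['scene']
cs=np.array([[437,372],[258,168],[52,250],[197,490]])/3.4+[180,140]-.4
Q=onplane(s,cs,.012);print('scene plate',Q.round(4).tolist(),Q.mean(0),[np.linalg.norm(Q[i]-Q[i-1]).round(4) for i in range(4)])
for a,b in((1,0),(2,3)):
    e=Q[b]-Q[a];print(np.degrees(np.arctan2(e[1],e[0])))
cs=np.array([[375,297],[298,205],[217,240],[290,345]])/3.4+[180,140]-.4
Q=onplane(s,cs,.030);print('scene frame',Q.round(4).tolist(),Q.mean(0),[np.linalg.norm(Q[i]-Q[i-1]).round(4) for i in range(4)])
# tab top
print('tab',onplane(c,np.array([[510,103]])/4.8+[210,140]-.4,.126))
print('block scene', onplane(s,np.array([[502,157],[549,156],[574,224],[521,232]])/3.4+[180,140]-.4,.034).round(4))
o=d['obs'];print(Ro.from_quat(o['tcp_rot']).as_matrix().round(3))
E
```

```text
frame ((242.95050048828125, 199.9950408935547), (30.149629592895508, 46.5677375793457), 5.710592269897461) [[0.4514, 0.0371, 0.03], [0.5734, 0.0291, 0.03], [0.568, -0.05, 0.03], [0.4459, -0.0414, 0.03]] 0.12229167934399353 0.07934597846786016 [ 0.5096977  -0.00630945  0.03      ]
yaw -3.7370109584961506
plate [[0.6459, 0.0364, 0.012], [0.6401, -0.1683, 0.012], [0.367, -0.1574, 0.012], [0.3789, 0.0521, 0.012]] [ 0.50795691 -0.05929448  0.012     ] [np.float64(0.2675), np.float64(0.2047), np.float64(0.2733), np.float64(0.2098)]
-3.370207347160576
-2.283047109687028
scene plate [[0.652, 0.0327, 0.012], [0.3831, 0.0443, 0.012], [0.3752, -0.1548, 0.012], [0.6423, -0.1719, 0.012]] [ 0.51318731 -0.06239745  0.012     ] [np.float64(0.2049), np.float64(0.2691), np.float64(0.1993), np.float64(0.2676)]
-2.471427197324802
-3.671271481388394
scene frame [[0.5778, 0.0285, 0.03], [0.4582, 0.0366, 0.03], [0.4563, -0.0422, 0.03], [0.5818, -0.054, 0.03]] [ 0.51854931 -0.00777954  0.03      ] [np.float64(0.0827), np.float64(0.1198), np.float64(0.0789), np.float64(0.126)]
tab [[ 0.60292689 -0.18011799  0.126     ]]
block scene [[0.509  0.2172 0.034 ]
 [0.5304 0.2523 0.034 ]
 [0.605  0.2114 0.034 ]
 [0.5883 0.1688 0.034 ]]
[[-0.915  0.403 -0.001]
 [ 0.403  0.915 -0.002]
 [ 0.    -0.002 -1.   ]]
```

Request:
jog_arm(
  moves=[
    [-0.035,-0.019,0,0,0,0,-1],
    [-0.035,-0.019,0,0,0,0,-1],
    [-0.035,-0.019,0,0,0,0,-1],
    [-0.035,-0.019,0,0,0,0,-1],
    [-0.035,-0.019,0,0,0,0,-1],
  ],
)

```text
t: 0.65
position: [0.3844, 0.436, 0.231]
tcp_rot: [0.206, 0.979, -0.0, -0.0]
force: [0.5, -0.6, 0.1]
width: 0.0854
```

Request:
jog_arm(
  moves=[
    [-0.035,-0.019,0,0,0,0,-1],
    [-0.035,-0.019,0,0,0,0,-1],
    [-0.035,-0.019,0,0,0,0,-1],
    [-0.035,-0.019,0,0,0,0,-1],
    [-0.035,-0.019,0,0,0,0,-1],
  ],
)

```text
t: 1.15
position: [0.5063, 0.2785, 0.231]
tcp_rot: [0.206, 0.979, -0.0, -0.0]
force: [0.4, 1.5, 0.2]
width: 0.0852
```

Request:
jog_arm(
  moves=[
    [-0.035,-0.02,0,0,0,0,-1],
    [-0.035,-0.02,0,0,0,0,-1],
    [0,0,0,0,0,0.065,-1],
    [0,0,0,0,0,0,-1],
  ],
)

```text
t: 1.55
position: [0.554, 0.2141, 0.2308]
tcp_rot: [0.239, 0.971, -0.0, -0.0]
force: [-1.0, 0.7, -0.7]
width: 0.0852
```

```bash
cat >snap.py <<'E'
import sys,pickle,cv2
from rig import get_obs,camera
n,cam=sys.argv[1:3]
o=get_obs();c=camera(cam);c['obs']=o;pickle.dump(c,open(n+'.pkl','wb'));cv2.imwrite(f'pics/{n}.png',c['img'])
print(o['t'],o['position'].round(4),o['tcp_rot'].round(4),o['force'].round(2),o['width'])
E
python3 snap.py b wrist
```

```text
1.55 [0.554  0.2141 0.2308] [ 2.386e-01  9.711e-01 -1.000e-04 -4.000e-04] [-1.01  0.68 -0.72] 0.08521695227811753
```

View pics/b.png

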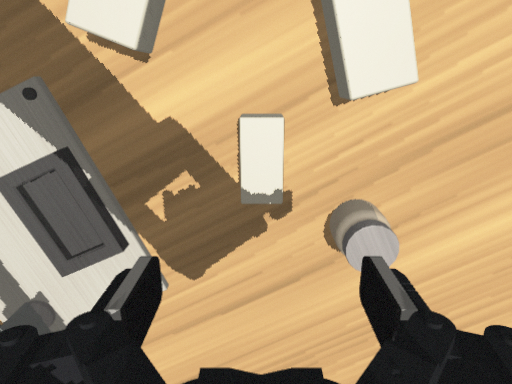

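The wrist view shows the block centred at about (262,155) and already parallel to the jaws. The jar is at (365,240) and the jig frame at left, around (65,210). I'll measure both in this view.

```bash
python3 - <<'E'
from h import *
c=pickle.load(open('b.pkl','rb'));o=c['obs'];img=c['img']
p=o['position'];print('tcp proj',proj(c,p,o), 'below tcp z=.034',proj(c,[p[0],p[1],.034],o))
hsv=cv2.cvtColor(img,cv2.COLOR_BGR2HSV)
m=((hsv[...,1]<45)&(hsv[...,2]>90)).astype(np.uint8);roi=np.zeros_like(m);roi[100:215,225:300]=1;m&=roi
k=max(cv2.findContours(m,cv2.RETR_EXTERNAL,cv2.CHAIN_APPROX_NONE)[0],key=cv2.contourArea)
r=cv2.minAreaRect(k);print(r)
for y in (112,114,116,118,120,170,180,188,190,192,194,196,198,200,202,204,206): print(y,img[y,262].tolist(),end=' ')
print()
E
python3 -c "
import cv2
i=cv2.imread('pics/b.png')
cv2.imwrite('pics/b1.png',cv2.resize(i[100:220,210:310],None,fx=5,fy=5,interpolation=cv2.INTER_CUBIC))
cv2.imwrite('pics/b2.png',cv2.resize(i[70:290,0:170],None,fx=2.7,fy=2.7,interpolation=cv2.INTER_CUBIC))"
```

```text
tcp proj [[259.45186761 259.49111909]] below tcp z=.034 [[260.09334478 160.63227929]]
((261.5, 158.5), (42.99999237060547, 88.99998474121094), 0.0)
112 [123, 179, 222] 114 [119, 138, 148] 116 [124, 140, 142] 118 [218, 234, 237] 120 [223, 239, 242] 170 [221, 236, 239] 180 [220, 236, 240] 188 [221, 237, 240] 190 [222, 237, 241] 192 [193, 216, 222] 194 [127, 142, 146] 196 [103, 116, 120] 198 [106, 119, 122] 200 [105, 117, 122] 202 [103, 113, 119] 204 [69, 93, 111] 206 [63, 90, 112]
```

View pics/b1.png

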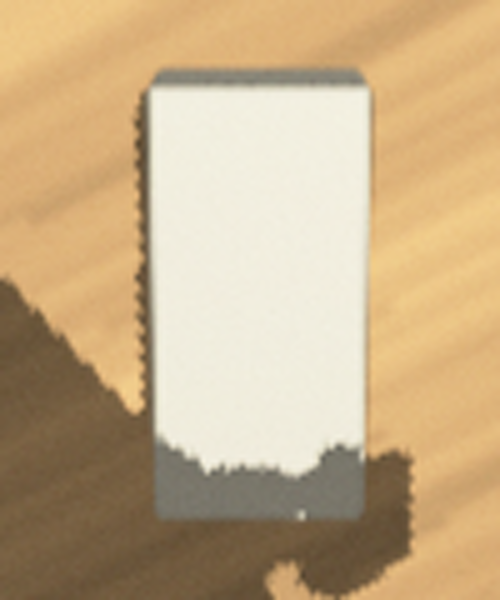

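View pics/b2.png

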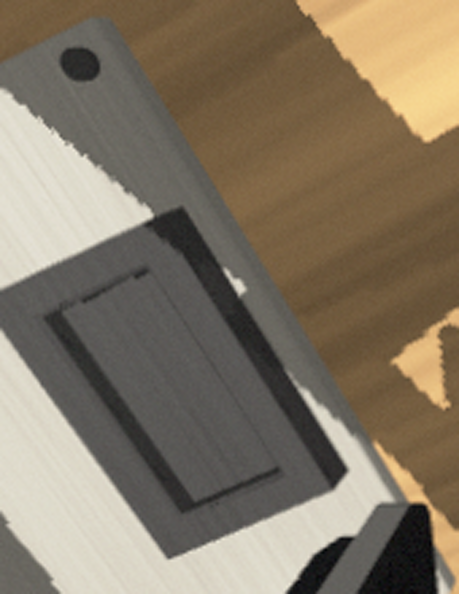

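```bash
python3 - <<'E'
from h import *
c=pickle.load(open('b.pkl','rb'));o=c['obs']
cr=np.array([[149,87],[370,87],[364,519],[155,519]])/5+[210,100]-.4
P=onplane(c,cr,.034,o);print(P.round(4).tolist(),P.mean(0),[np.linalg.norm(P[i]-P[i-1]).round(4) for i in range(4)])
R=Ro.from_quat(o['tcp_rot']).as_matrix()
print('tool-frame offset',(R.T@(P.mean(0)-o['position'])).round(4), 'corners tool',((P-o['position'])@R).round(4).tolist())
E
```

```text
[[0.5065, 0.2164, 0.034], [0.5263, 0.2542, 0.034], [0.6055, 0.2135, 0.034], [0.5852, 0.1747, 0.034]] [0.55585262 0.21471292 0.034     ] [np.float64(0.0891), np.float64(0.0427), np.float64(0.089), np.float64(0.0438)]
tool-frame offset [-0.0015  0.0015  0.1968] corners tool [[0.043, -0.0199, 0.1969], [0.043, 0.0228, 0.1969], [-0.046, 0.0234, 0.1968], [-0.046, -0.0204, 0.1968]]
```

The block measures 89×43.3 mm at 34 mm height, which matches, and it sits 1.5 mm off in tool x and y. Descending.

Request:
jog_arm(
  moves=[
    [-0.0015,0.0015,0.045,0,0,0,-1],
    [0,0,0.045,0,0,0,-1],
    [0,0,0.045,0,0,0,-1],
    [0,0,0.045,0,0,0,-1],
    [0,0,0.02,0,0,0,-1],
  ],
)

```text
t: 2.1
position: [0.5516, 0.2161, 0.0264]
tcp_rot: [0.236, 0.972, -0.002, -0.004]
force: [-0.4, 0.2, -0.8]
width: 0.0852
```

Request:
jog_arm(
  moves=[
    [0,0,0.0155,0,0,0,-1],
    [0,0,0,0,0,0,-1],
  ],
)

```text
t: 2.3
position: [0.5538, 0.2161, 0.0138]
tcp_rot: [0.237, 0.972, -0.001, -0.002]
force: [0.2, 0.2, -0.3]
width: 0.0853
```

Request:
jog_arm(
  moves=[
    [0,0,0,0,0,0,1],
    [0,0,0,0,0,0,1],
    [0,0,0,0,0,0,1],
    [0,0,0,0,0,0,1],
    [0,0,0,0,0,0,1],
  ],
  newtons=40,
)

```text
t: 2.8
position: [0.5571, 0.2161, 0.0177]
tcp_rot: [0.238, 0.971, 0.001, 0.001]
force: [-2.3, -0.5, 6.5]
width: 0.0433
```

```bash
python3 snap.py d wrist
```

```text
2.8 [0.5571 0.2161 0.0177] [2.375e-01 9.714e-01 6.000e-04 1.400e-03] [-2.28 -0.45  6.46] 0.043268923602916155
```

View pics/d.png

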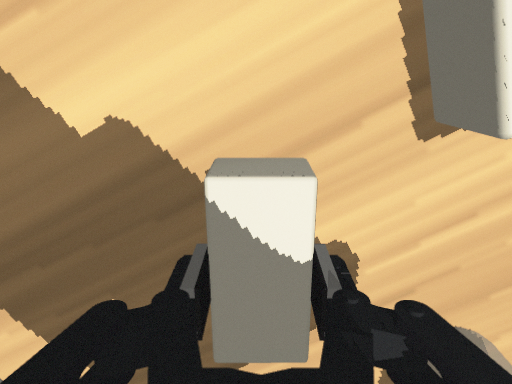

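The block is held between the pads, with its top from row 175 to 362. The wrist reads +6.5 N, which fits the pads swinging forward against the block. I'll lift it a little and check.

Request:
jog_arm(
  moves=[
    [0,0,0,0,0,0,1],
    [0,0,-0.02,0,0,0,1],
    [0,0,-0.04,0,0,0,1],
    [0,0,-0.04,0,0,0,1],
    [0,0,0,0,0,0,1],
  ],
)

```text
t: 3.35
position: [0.5599, 0.2166, 0.1226]
tcp_rot: [0.238, 0.971, 0.003, 0.006]
force: [1.5, -0.2, -0.6]
width: 0.0432
```

```bash
python3 snap.py e wrist
```

```text
3.35 [0.5599 0.2166 0.1226] [0.2375 0.9714 0.0026 0.0056] [ 1.49 -0.2  -0.63] 0.04324223614568382
```

View pics/e.png

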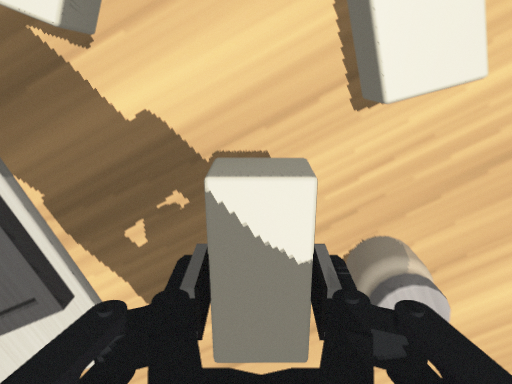

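The block is held well. Now I'll turn to the jig's yaw and park just beyond the pocket for a close look.

Request:
jog_arm(
  moves=[
    [-0.0277,-0.0358,-0.016,0,0,0,1],
    [-0.0277,-0.0358,-0.016,0,0,0,1],
    [-0.0277,-0.0358,-0.016,0,0,0,1],
    [-0.0277,-0.0358,-0.016,0,0,0,1],
    [-0.0277,-0.0358,-0.016,0,0,0,1],
  ],
)

```text
t: 3.9
position: [0.5948, -0.0085, 0.1943]
tcp_rot: [0.238, 0.971, -0.0, -0.002]
force: [0.2, 0.3, -1.7]
width: 0.0432
```

Request:
jog_arm(
  moves=[
    [0,0,0,0,0,-0.14,1],
    [0,0,0,0,0,-0.14,1],
    [0,0,0,0,0,-0.142,1],
    [0,0,0,0,0,0,1],
    [0,0,0,0,0,0,1],
  ],
)

```text
t: 4.4
position: [0.5951, -0.0068, 0.1943]
tcp_rot: [0.03, 1.0, 0.0, -0.001]
force: [0.4, -0.4, -2.0]
width: 0.0429
```

```bash
python3 snap.py f wrist
```

```text
4.4 [ 0.5951 -0.0068  0.1943] [ 3.030e-02  9.995e-01  2.000e-04 -1.200e-03] [ 0.42 -0.36 -1.97] 0.04292316498489696
```

View pics/f.png

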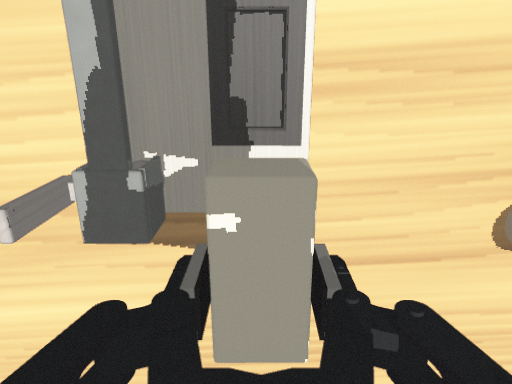

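The pocket frame spans columns 208–308 and rows 0–146, with its mouth at roughly (230–288, 8–130). It runs parallel to the held block. Zooming in.

```bash
python3 -c "
import cv2
i=cv2.imread('pics/f.png')
i=cv2.convertScaleAbs(i,alpha=1.8)
cv2.imwrite('pics/f1.png',cv2.resize(i[0:160,195:325],None,fx=3.7,fy=3.7,interpolation=cv2.INTER_CUBIC))
cv2.imwrite('pics/f2.png',cv2.resize(i[150:384,190:330],None,fx=2.5,fy=2.5,interpolation=cv2.INTER_CUBIC))"
```

```text
(no output)
```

View pics/f1.png

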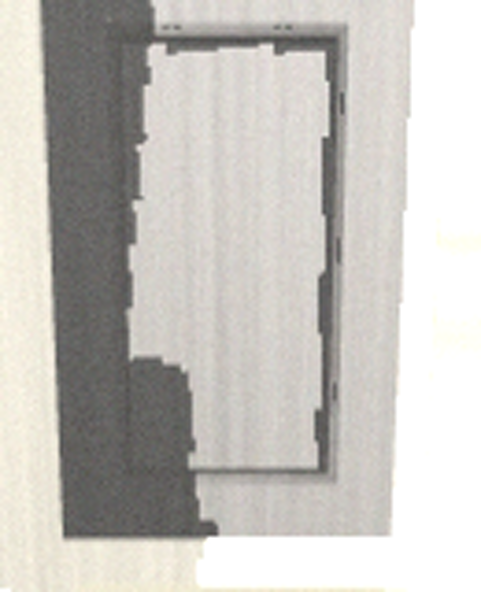

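View pics/f2.png

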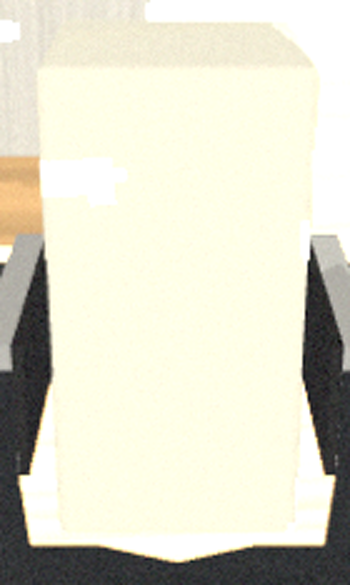

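```bash
python3 - <<'E'
from h import *
c=pickle.load(open('f.pkl','rb'));o=c['obs']
R=Ro.from_quat(o['tcp_rot']).as_matrix();p=o['position']
def f1(a): return np.array(a)/3.7+[195,0]-.37
def tool(P): return ((P-p)@R*1000).round(1)
pts=f1([[65,536],[390,536],[42,0],[412,0],[350,25],[335,482],[112,25],[127,482]])
P=onplane(c,pts,.03,o);T=tool(P)
print('frame near L,R ; far-left,far-right at img top\n',T[:4]);print('mouth outer(chamfer top) \n',T[4:])
print('world near',P[:2].round(4).tolist(), 'edge widths',np.linalg.norm(P[1]-P[0]),np.linalg.norm(P[2]-P[3]))
mid1=(T[0]+T[1])/2;mid2=(T[2]+T[3])/2;dd=mid2-mid1
print('mid',mid1,mid2,'angle in tool deg of centerline',np.degrees(np.arctan2(dd[1],dd[0])))
for e in((0,2),(1,3)):
    v=T[e[1]]-T[e[0]];print(np.degrees(np.arctan2(v[1],v[0])))
v=T[4]-T[5];print('mouth right',np.degrees(np.arctan2(v[1],v[0])),'len',np.hypot(*v[:2]),'width',np.linalg.norm(T[4]-T[6]),np.linalg.norm(T[5]-T[7]))
# block in tool: top face corners f2
b=np.array([[40,68],[314,68],[294,530],[60,530]])/2.5+[190,150]-.3
for h in(.0145,.0165,.0185):
    z=p[2]+(.034-h);B=onplane(c,b,z,o);t=tool(B);print(h,t[:,:2].tolist(),'c',t.mean(0),'len',np.linalg.norm(B[1]-B[2]),'w',np.linalg.norm(B[1]-B[0]),np.linalg.norm(B[3]-B[2]))
    v=(t[0]+t[1]-t[2]-t[3]);print('  ang',np.degrees(np.arctan2(v[1],v[0])))
E
```

```text
frame near L,R ; far-left,far-right at img top
 [[ 22.3 -42.6 164.3]
 [ 22.2  36.1 164.4]
 [137.3 -42.3 164.6]
 [137.3  36.6 164.6]]
mouth outer(chamfer top) 
 [[132.6  23.5 164.6]
 [ 35.3  22.5 164.4]
 [132.6 -27.5 164.6]
 [ 35.3 -27.2 164.4]]
world near [[0.5699, -0.0479, 0.03], [0.5747, 0.0307, 0.03]] edge widths 0.0786632823297131 0.0788148078660354
mid [ 22.25  -3.25 164.35] [137.3   -2.85 164.6 ] angle in tool deg of centerline 0.1992022552109993
0.14946691184893382
0.24889408823727036
mouth right 0.5888362005830275 len 97.30513861045571 width 51.0 49.7
0.0145 [[45.4, -19.6], [45.4, 21.0], [-40.5, 21.6], [-40.5, -20.3]] c [  2.45    0.675 -19.5  ] len 0.08590934740791006 w 0.040659319366473184 0.04183440202474509
  ang 0.03335027534477642
0.0165 [[44.8, -20.0], [44.8, 21.3], [-42.5, 21.9], [-42.5, -20.6]] c [  1.15   0.65 -17.5 ] len 0.08730018496242063 w 0.041317577286268746 0.042511684057051
  ang 1.165839058497509e-15
0.0185 [[44.3, -20.3], [44.2, 21.7], [-44.5, 22.2], [-44.4, -21.0]] c [ -0.1    0.65 -15.5 ] len 0.08869102251693109 w 0.0419758352060643 0.0431889660893569
  ang 0.06459498899479789
```

In tool axes the pocket centre is at (84.1, -3.05) mm and the block centre at (-0.3, +0.65) mm, so the shift is (+84.3, -3.7) mm with 0.2° of turn. The frame measures 78.7 mm and the mouth 97.3 mm, close to the 80 and 98 mm expected.

Request:
jog_arm(
  moves=[
    [0.028,-0.0012,0,0,0,0.0035,1],
    [0.028,-0.0012,0,0,0,0,1],
    [0.0283,-0.0013,0,0,0,0,1],
    [0,0,0.045,0,0,0,1],
    [0,0,0.045,0,0,0,1],
  ],
)

```text
t: 4.95
position: [0.5125, -0.0057, 0.1068]
tcp_rot: [0.032, 0.999, -0.001, 0.003]
force: [0.6, 0.3, -2.0]
width: 0.0429
```

Request:
jog_arm(
  moves=[
    [0,0,0.035,0,0,0,1],
    [0,0,0,0,0,0,1],
    [0,0,0,0,0,0,1],
  ],
)

```text
t: 5.25
position: [0.5116, -0.0055, 0.0711]
tcp_rot: [0.031, 1.0, 0.0, -0.0]
force: [-0.2, 0.4, -1.0]
width: 0.043
```

```bash
python3 snap.py g wrist; python3 snap.py g2 scene;python3 -c "
import cv2
i=cv2.imread('pics/g.png')
i=cv2.convertScaleAbs(i,alpha=1.5)
cv2.imwrite('pics/g.png',cv2.resize(i,None,fx=1.5,fy=1.5))
i=cv2.imread('pics/g2.png')
cv2.imwrite('pics/g2.png',cv2.resize(i[160:300,170:330],None,fx=4,fy=4,interpolation=cv2.INTER_CUBIC))"
```

```text
5.25 [ 0.5116 -0.0055  0.0711] [ 3.100e-02  9.995e-01  1.000e-04 -3.000e-04] [-0.16  0.39 -1.03] 0.04297681849925855
5.3 [ 0.5129 -0.0058  0.0725] [ 3.090e-02  9.995e-01 -3.000e-04  1.400e-03] [ 0.23  0.32 -0.59] 0.04306693296759099
```

View pics/g.png

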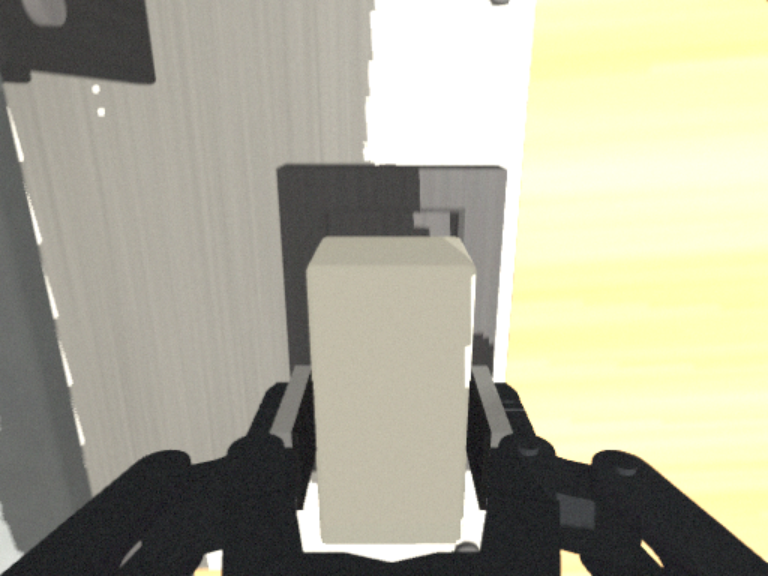

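View pics/g2.png

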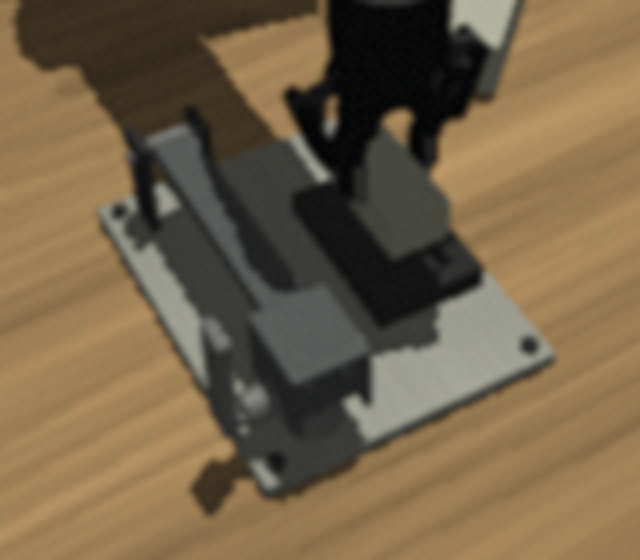

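The wrist view shows the block centred over the frame. The frame's robot-side corners are at (283,168) and (505,168) in the 1.5× picture, and the block's lower edge runs (325–463, 237). I'll check the numbers.

```bash
python3 - <<'E'
from h import *
c=pickle.load(open('g.pkl','rb'));o=c['obs']
R=Ro.from_quat(o['tcp_rot']).as_matrix();p=o['position']
tool=lambda P:((P-p)@R*1000).round(1)
s=lambda a:np.array(a)/1.5-.2
T=tool(onplane(c,s([[283,168],[505,168],[290,365],[493,380],[465,208]]),.03,o));print('frame',T[:4].tolist(),'mouth corner',T[4])
for h in(.0165,.0185):
    print(h,'bottom',tool(onplane(c,s([[325,237],[463,237]]),p[2]-h,o)).tolist(),'top',tool(onplane(c,s([[309,268],[472,268],[464,543],[321,543]]),p[2]+.034-h,o)).tolist())
E
```

```text
frame [[63.1, -36.8, 41.1], [63.0, 40.2, 41.1], [-12.8, -39.1, 41.1], [-19.4, 41.1, 41.1]] mouth corner [49.2 27.  41.1]
0.0165 bottom [[44.3, -20.0, 16.5], [44.3, 23.2, 16.5]] top [[44.2, -20.0, -17.5], [44.2, 21.0, -17.5], [-42.6, 22.7, -17.5], [-42.6, -20.6, -17.5]]
0.0185 bottom [[43.9, -20.3, 18.5], [43.9, 23.5, 18.5]] top [[43.7, -20.3, -15.5], [43.6, 21.4, -15.5], [-44.6, 23.1, -15.5], [-44.6, -20.9, -15.5]]
```

Alignment is within about 1 mm. I'll nudge x by +0.8 mm and lower slowly.

Request:
jog_arm(
  moves=[
    [0.0008,0,0.01,0,0,0,1],
    [0,0,0.006,0,0,0,1],
    [0,0,0.005,0,0,0,1],
    [0,0,0.004,0,0,0,1],
    [0,0,0,0,0,0,1],
  ],
)

```text
t: 5.85
position: [0.5102, -0.0054, 0.045]
tcp_rot: [0.031, 1.0, 0.0, -0.001]
force: [0.2, -0.4, -1.9]
width: 0.0429
```

Request:
jog_arm(
  moves=[
    [0,0,0.003,0,0,0,1],
    [0,0,0.003,0,0,0,1],
    [0,0,0,0,0,0,1],
    [0,0,0,0,0,0,1],
  ],
)

```text
t: 6.25
position: [0.5107, -0.0055, 0.0398]
tcp_rot: [0.031, 1.0, -0.0, -0.0]
force: [-0.1, 1.2, -1.9]
width: 0.043
```

Request:
jog_arm(
  moves=[
    [0,0,0.002,0,0,0,1],
    [0,0,0.001,0,0,0,1],
    [0,0,0,0,0,0,1],
    [0,0,0,0,0,0,1],
  ],
)

```text
t: 6.65
position: [0.5107, -0.0055, 0.0368]
tcp_rot: [0.031, 1.0, 0.0, -0.0]
force: [0.3, 0.2, -1.9]
width: 0.0428
```

Request:
jog_arm(
  moves=[
    [0,0,0.001,0,0,0,1],
    [0,0,0.001,0,0,0,1],
    [0,0,0,0,0,0,1],
    [0,0,0,0,0,0,1],
  ],
)

```text
t: 7.05
position: [0.511, -0.0056, 0.0357]
tcp_rot: [0.031, 1.0, -0.0, -0.0]
force: [-4.9, 0.2, 5.9]
width: 0.043
```

Contact came at TCP 0.0357, where the floor was expected. Releasing.

Request:
jog_arm(
  moves=[
    [0,0,0,0,0,0,-1],
    [0,0,0,0,0,0,-1],
    [0,0,0,0,0,0,-1],
    [0,0,0,0,0,0,-1],
  ],
)

```text
t: 7.45
position: [0.5108, -0.0055, 0.0347]
tcp_rot: [0.031, 1.0, 0.0, 0.0]
force: [0.0, 0.1, 0.7]
width: 0.0852
```

Request:
jog_arm(
  moves=[
    [0,0,-0.03,0,0,0,-1],
    [0,0,-0.045,0,0,0,-1],
    [0,0,-0.045,0,0,0,-1],
    [0,0,-0.035,0,0,0,-1],
    [0,0,0,0,0,0,-1],
  ],
)

```text
t: 7.95
position: [0.5143, -0.0063, 0.196]
tcp_rot: [0.031, 1.0, -0.001, 0.006]
force: [0.0, 0.6, 0.2]
width: 0.0852
```

Request:
jog_arm(
  moves=[
    [0,0,0,0,0,0,-1],
    [0,0,0,0,0,0,-1],
  ],
)

```text
t: 8.15
position: [0.5097, -0.0053, 0.1881]
tcp_rot: [0.031, 1.0, 0.0, -0.001]
force: [0.2, 0.1, -0.3]
width: 0.0856
```

```bash
python3 snap.py i wrist;python3 -c "
import cv2
i=cv2.imread('pics/i.png')
i=cv2.convertScaleAbs(i,alpha=1.2)
cv2.imwrite('pics/i.png',cv2.resize(i,None,fx=1.5,fy=1.5))
cv2.imwrite('pics/i1.png',cv2.resize(i[70:260,180:340],None,fx=3,fy=3,interpolation=cv2.INTER_CUBIC))"
```

```text
8.15 [ 0.5097 -0.0053  0.1881] [ 3.060e-02  9.995e-01  3.000e-04 -1.400e-03] [ 0.16  0.06 -0.32] 0.08555385111124761
```

View pics/i.png

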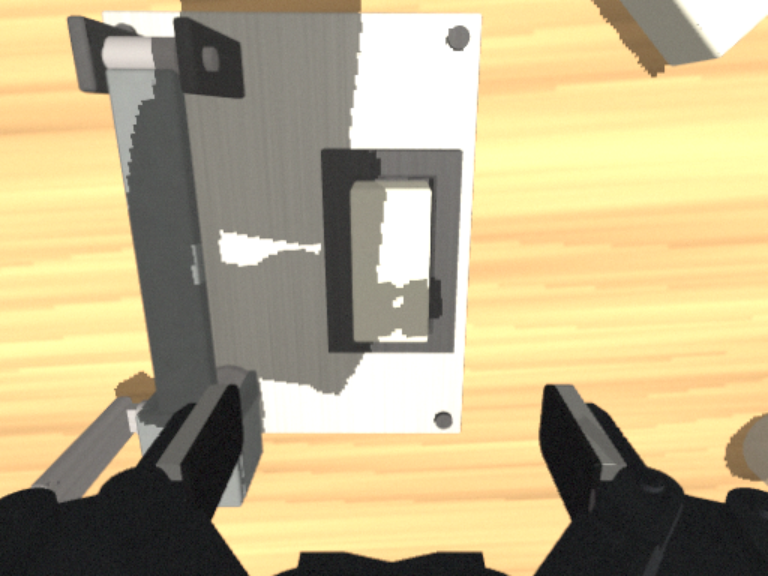

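View pics/i1.png

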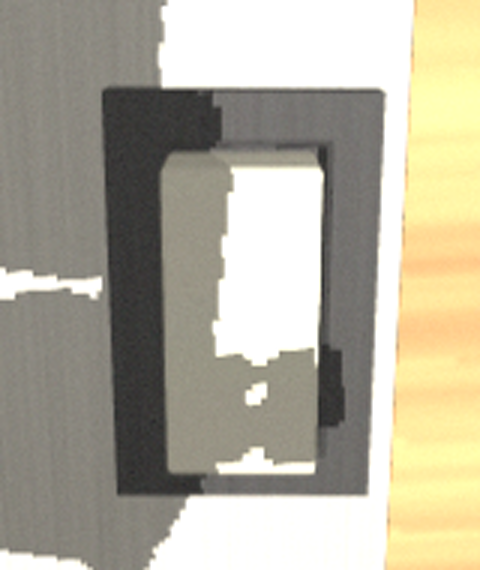

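The block sits inside the frame, its top at i1 (163,162)–(322,470). I'll check its centre and squareness, and locate the bar from the plate and frame in this same view.

```bash
python3 - <<'E'
from h import *
c=pickle.load(open('i.pkl','rb'));o=c['obs']
f=lambda a:np.array(a)/3+[180,70]-.33
g=lambda a:np.array(a)/1.5-.2
F=onplane(c,f([[104,90],[384,90],[368,495],[118,495]]),.03,o)
B=onplane(c,f([[163,164],[323,167],[316,473],[168,473]]),.052,o)
P=onplane(c,g([[104,13],[481,14],[461,433]]),.012,o)
ang=lambda u,v:np.degrees(np.arctan2(*(v-u)[[1,0]]))
for n,X in(('F',F),('B',B)): print(n,X.mean(0).round(4),[np.linalg.norm(X[i]-X[i-1]).round(4) for i in range(4)],'yaw',ang(X[0],X[3]),ang(X[1],X[2]))
print('P',P.round(4).tolist(),np.linalg.norm(P[1]-P[0]),np.linalg.norm(P[2]-P[1]),'yaw',ang(P[1],P[2]),'centre',(P[0]+P[2])/2)
y=np.radians(-3.4);Rz=np.array([[np.cos(y),-np.sin(y)],[np.sin(y),np.cos(y)]])
print('pocket-based jig centre',F.mean(0)[:2]-Rz@[0,.055],'tab',F.mean(0)[:2]+Rz@[.1,-.168])
print('hinge', F.mean(0)[:2]+Rz@[-.105,-.11])
E
```

```text
F [ 0.5104 -0.0043  0.03  ] [np.float64(0.1251), np.float64(0.0786), np.float64(0.1251), np.float64(0.0797)] yaw -3.8924016291607604 -3.4172995126710997
B [ 0.5106 -0.0046  0.052 ] [np.float64(0.0898), np.float64(0.0426), np.float64(0.089), np.float64(0.0434)] yaw -3.9743739012783 -3.4643344838499552
P [[0.3674, -0.1533, 0.012], [0.3801, 0.053, 0.012], [0.6475, 0.0369, 0.012]] 0.20673529249689526 0.26792319229868283 yaw -3.4543385610684902 centre [ 0.50743399 -0.05820869  0.012     ]
pocket-based jig centre [ 0.50711487 -0.059208  ] tab [ 0.60023724 -0.17793974]
hinge [ 0.39903784 -0.10788402]
```

Step 1 is confirmed: the block is within 0.3 mm of the frame's centre and square to within 0.1°, and its size at the seated height is right. Now over to the tab.

Request:
jog_arm(
  moves=[
    [-0.0252,-0.0417,-0.003,0,0,0,-1],
    [-0.0252,-0.0417,-0.003,0,0,0,-1],
    [-0.0252,-0.0417,-0.003,0,0,0,-1],
    [-0.0252,-0.0417,-0.003,0,0,0,-1],
    [0,0,0,0,0,0,-1],
  ],
)

```text
t: 8.7
position: [0.6021, -0.183, 0.1999]
tcp_rot: [0.033, 0.999, -0.0, -0.001]
force: [-1.0, 0.8, 0.5]
width: 0.0855
```

Request:
jog_arm(
  moves=[
    [0,0,0,0,0,0,-1],
    [0,0,0,0,0,0,-1],
    [0,0,0,0,0,0,-1],
  ],
)

```text
t: 9.0
position: [0.6005, -0.1768, 0.2011]
tcp_rot: [0.03, 1.0, 0.0, -0.001]
force: [-0.1, 0.0, 0.0]
width: 0.0857
```

```bash
python3 snap.py j wrist;python3 -c "
import cv2
i=cv2.imread('pics/j.png')
i=cv2.convertScaleAbs(i,alpha=1.2)
cv2.imwrite('pics/j.png',cv2.resize(i,None,fx=1.5,fy=1.5))"; python3 - <<'E'
from h import *
c=pickle.load(open('j.pkl','rb'));o=c['obs'];p=o['position']
print(proj(c,[p[0],p[1],.126],o)*1.5)
E
```

```text
9.0 [ 0.6005 -0.1768  0.2011] [ 2.990e-02  9.996e-01  4.000e-04 -7.000e-04] [-0.06  0.05  0.04] 0.08566304790875018
[[389.16362322 304.15733515]]
```

View pics/j.png

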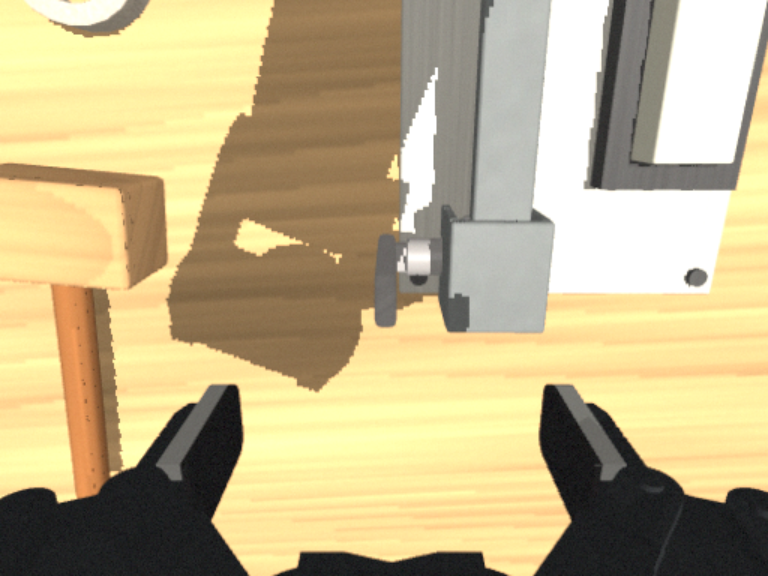

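The tab's top is at about (386,296) with a thickness of 24 px (10 mm). The TCP axis projects to (389,304), so I need +3.5 mm in tool x and -1.3 mm in y, then about 103 mm down. The mallet is over 100 mm away.

Request:
jog_arm(
  moves=[
    [0.0035,-0.0013,0.03,0,0,0,-1],
    [0,0,0.04,0,0,0,-1],
    [0,0,0.025,0,0,0,-1],
    [0,0,0.008,0,0,0,-1],
    [0,0,0,0,0,0,-1],
  ],
)

```text
t: 9.55
position: [0.5969, -0.1783, 0.0979]
tcp_rot: [0.03, 1.0, 0.0, -0.001]
force: [0.3, 0.3, -0.1]
width: 0.0855
```

Request:
jog_arm(
  moves=[
    [0,0,0,0,0,0,-1],
    [0,0,0,0,0,0,0.4],
    [0,0,0,0,0,0,0.4],
    [0,0,0,0,0,0,0.4],
  ],
  newtons=60,
)

```text
t: 9.95
position: [0.5981, -0.1795, 0.0998]
tcp_rot: [0.031, 1.0, -0.0, 0.001]
force: [0.1, 0.3, -0.0]
width: 0.044
```

```bash
python3 snap.py k wrist;python3 -c "
import cv2
i=cv2.imread('pics/k.png')
i=cv2.convertScaleAbs(i,alpha=1.4)
cv2.imwrite('pics/k.png',cv2.resize(i,None,fx=1.5,fy=1.5))"
```

```text
9.95 [ 0.5981 -0.1795  0.0998] [ 3.060e-02  9.995e-01 -4.000e-04  8.000e-04] [ 0.06  0.3  -0.03] 0.0439953297324598
```

View pics/k.png

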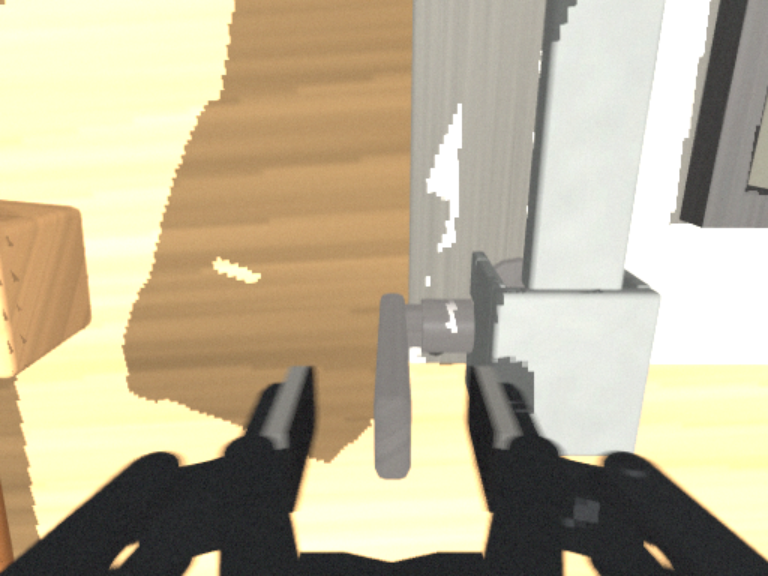

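The tab is centred between the fingers at column 392, with the finger midline at about 391. Closing.

Request:
jog_arm(
  moves=[
    [0,0,0,0,0,0,1],
    [0,0,0,0,0,0,1],
    [0,0,0,0,0,0,1],
    [0,0,0,0,0,0,1],
    [0,0,0,0,0,0,1],
  ],
  newtons=70,
)

```text
t: 10.5
position: [0.5977, -0.1792, 0.0991]
tcp_rot: [0.031, 1.0, 0.0, 0.0]
force: [-1.4, 0.5, 4.4]
width: 0.0087
```

Request:
jog_arm(
  moves=[
    [0,0,0,0,0,0,1],
    [0,0,0,0,0,0,1],
  ],
)

```text
t: 10.7
position: [0.5977, -0.1792, 0.0991]
tcp_rot: [0.031, 1.0, 0.0, 0.0]
force: [-2.4, 1.3, 4.7]
width: 0.0092
```

Gripped at 9.2 mm. Now I'll pull along tool -y.

Request:
jog_arm(
  moves=[
    [0,-0.004,0,0,0,0,1],
    [0,-0.004,0,0,0,0,1],
    [0,-0.004,0,0,0,0,1],
    [0,-0.002,0,0,0,0,1],
    [0,0,0,0,0,0,1],
  ],
)

```text
t: 11.2
position: [0.5969, -0.1912, 0.099]
tcp_rot: [0.031, 1.0, 0.002, -0.0]
force: [-1.0, 9.4, 6.1]
width: 0.0085
```

Request:
jog_arm(
  moves=[
    [0,0,0,0,0,0,1],
    [0,0,0,0,0,0,1],
  ],
)

```text
t: 11.4
position: [0.5969, -0.1909, 0.099]
tcp_rot: [0.031, 1.0, 0.002, -0.0]
force: [-0.8, 9.5, 7.2]
width: 0.0087
```

```bash
python3 snap.py l wrist;python3 -c "
import cv2
i=cv2.imread('pics/l.png')
i=cv2.convertScaleAbs(i,alpha=1.4)
cv2.imwrite('pics/l.png',cv2.resize(i,None,fx=1.5,fy=1.5))"
```

```text
11.4 [ 0.5969 -0.1909  0.099 ] [ 3.070e-02  9.995e-01  2.300e-03 -2.000e-04] [-0.8   9.45  7.19] 0.008701666446339136
```

View pics/l.png

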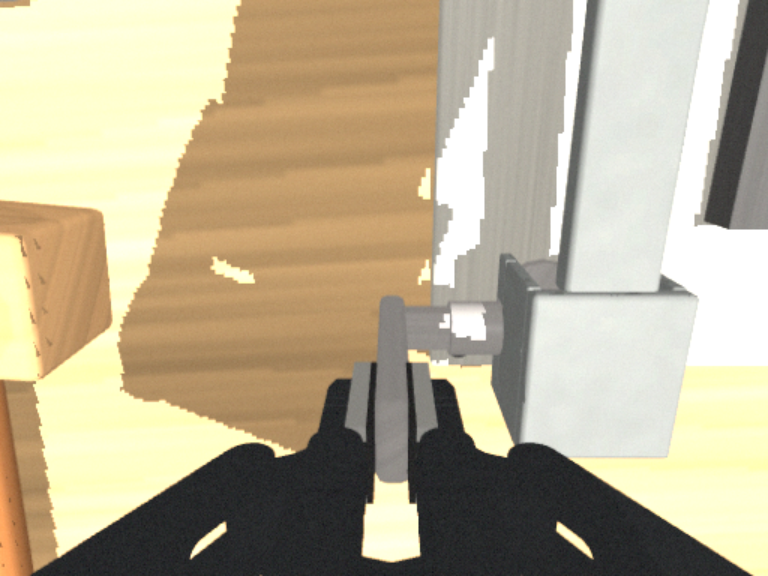

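The tab has moved about 11.7 mm by TCP, and the 9.5 N reading agrees with roughly 11 mm. I'll add 3 mm for margin.

Request:
jog_arm(
  moves=[
    [0,-0.0015,0,0,0,0,1],
    [0,-0.0015,0,0,0,0,1],
    [0,0,0,0,0,0,1],
    [0,0,0,0,0,0,1],
  ],
)

```text
t: 11.85
position: [0.5967, -0.1936, 0.099]
tcp_rot: [0.031, 1.0, 0.003, -0.0]
force: [-0.6, 11.4, 6.7]
width: 0.009
```

```bash
python3 - <<'E'
import numpy as np
# arc of TCP about hinge axis (y): hinge to TCP in bar plane
h=np.array([.399,-.1079]);y=np.radians(-3.5);ex=np.array([np.cos(y),np.sin(y)])
p=np.array([.5969,-.194])
L=(p-h)@ex; Z=.099-.075; print(L,Z,np.hypot(L,Z))
# tool axes: x=-barx, z=-barz ; rotate bar by th about -y (tool frame rotates with bar)
for d in(.035,.07):
  # displacement in rotating tool axes for step d (from frame before step): 
  dx=L*(np.cos(d)-1)-Z*np.sin(d); dz=L*np.sin(d)+Z*(np.cos(d)-1)
  print(d,'tool dx',-dx,'tool dz',-dz)
E
```

```text
0.2027871558616386 0.024000000000000007 0.20420242550580173
0.035 tool dx 0.0009640229645088963 tool dz -0.007081402961256908
0.07 tool dx 0.002175254029444093 tool dz -0.014124735090521761
```

Travel is now about 14.4 mm at 11.4 N. Next I'll lift along the hinge arc in 0.035 rad steps, turning with the bar.

Request:
jog_arm(
  moves=[
    [0.001,0,-0.0071,0,-0.035,0,1],
    [0.001,0,-0.0071,0,-0.035,0,1],
    [0.001,0,-0.0071,0,-0.035,0,1],
    [0,0,0,0,0,0,1],
  ],
)

```text
t: 12.25
position: [0.5929, -0.193, 0.1193]
tcp_rot: [0.031, 0.998, 0.001, 0.053]
force: [6.1, 9.1, -3.1]
width: 0.0087
```

```bash
python3 snap.py m wrist;python3 -c "
import cv2
i=cv2.imread('pics/m.png')
i=cv2.convertScaleAbs(i,alpha=1.4)
cv2.imwrite('pics/m.png',cv2.resize(i,None,fx=1.5,fy=1.5))"
```

```text
12.25 [ 0.5929 -0.193   0.1193] [0.0309 0.9981 0.0011 0.0534] [ 6.13  9.12 -3.15] 0.00870985781330223
```

View pics/m.png

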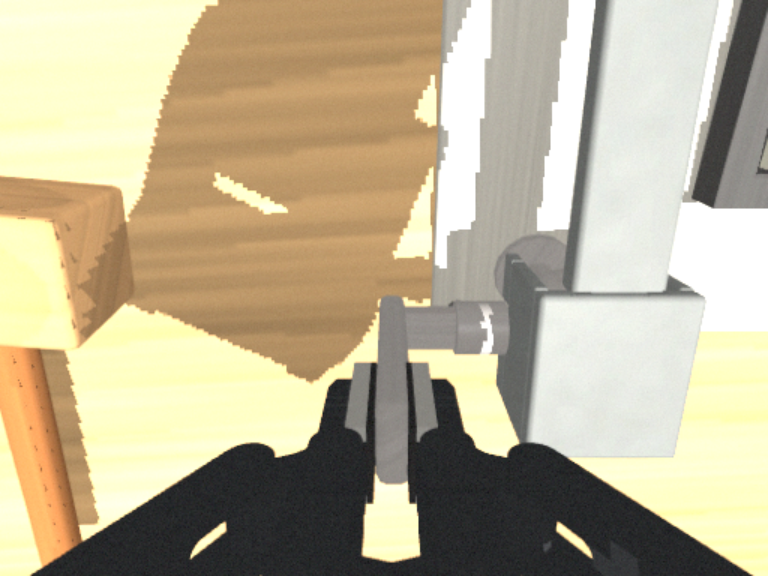

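The bar is rising with the tool: the fixed ball now shows at (530,265), the socket keeps its place in view, and the force is low. Continuing.

Request:
jog_arm(
  moves=[
    [0.001,0,-0.0071,0,-0.035,0,1],
    [0.001,0,-0.0071,0,-0.035,0,1],
    [0.001,0,-0.0071,0,-0.035,0,1],
    [0.001,0,-0.0071,0,-0.035,0,1],
    [0,0,0,0,0,0,1],
  ],
)

```text
t: 12.8
position: [0.5847, -0.1927, 0.147]
tcp_rot: [0.031, 0.992, -0.001, 0.123]
force: [7.5, 10.9, -1.3]
width: 0.0087
```

Request:
jog_arm(
  moves=[
    [0.001,0,-0.0071,0,-0.035,0,1],
    [0.001,0,-0.0071,0,-0.035,0,1],
    [0.001,0,-0.0071,0,-0.035,0,1],
    [0,0,0,0,0,0,1],
    [0,0,0,0,0,0,1],
  ],
)

```text
t: 13.3
position: [0.5761, -0.1923, 0.1664]
tcp_rot: [0.03, 0.984, -0.003, 0.175]
force: [7.7, 10.0, -1.2]
width: 0.0086
```

Request:
jog_arm(
  moves=[
    [0,0,0,0,0,0,1],
    [0,0,0,0,0,0,1],
    [0,0,0,0,0,0,1],
  ],
)

```text
t: 13.6
position: [0.5763, -0.1923, 0.1662]
tcp_rot: [0.03, 0.984, -0.003, 0.174]
force: [7.6, 9.4, -0.3]
width: 0.0088
```

```bash
python3 snap.py n wrist; python3 snap.py n2 scene;python3 snap.py n3 top;python3 -c "
import cv2
i=cv2.imread('pics/n.png')
i=cv2.convertScaleAbs(i,alpha=1.4)
cv2.imwrite('pics/n.png',cv2.resize(i,None,fx=1.5,fy=1.5))
i=cv2.imread('pics/n2.png')
cv2.imwrite('pics/n2.png',cv2.resize(i[120:320,110:350],None,fx=3,fy=3,interpolation=cv2.INTER_CUBIC))"
```

```text
13.6 [ 0.5763 -0.1923  0.1662] [ 0.0303  0.9842 -0.0027  0.1745] [ 7.57  9.45 -0.28] 0.00875564887952301
13.65 [ 0.5763 -0.1923  0.1662] [ 0.0303  0.9842 -0.0027  0.1745] [ 7.13 10.62 -1.57] 0.008607485020109404
13.7 [ 0.5763 -0.1923  0.1661] [ 0.0303  0.9842 -0.0027  0.1745] [ 8.01 11.03 -1.76] 0.0088807916128824
```

View pics/n.png

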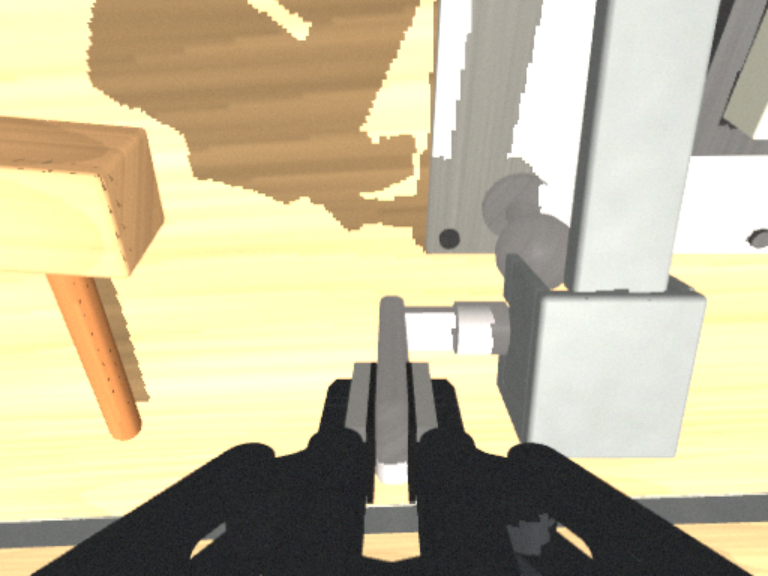

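View pics/n2.png

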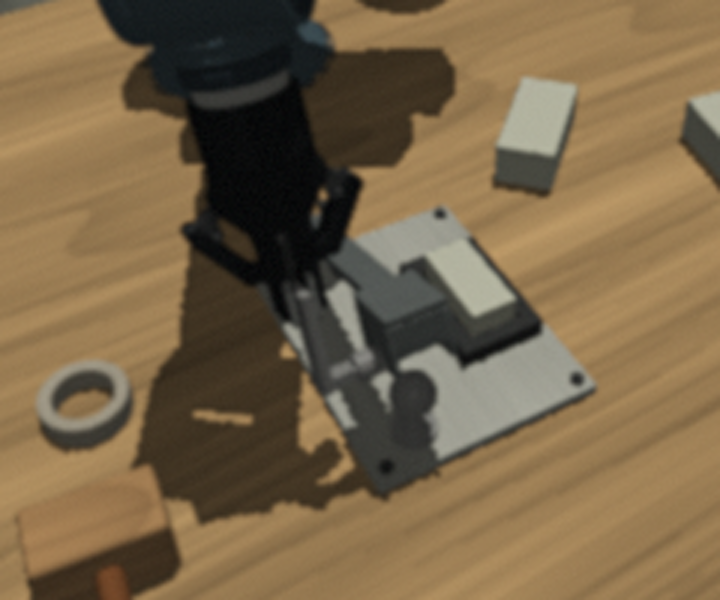

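View pics/n3.png

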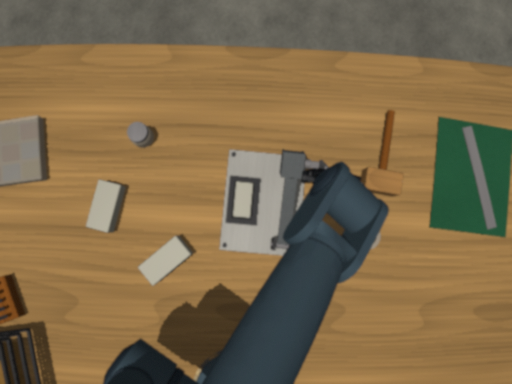

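The views agree: the socket is clear of the ball, the tab is gripped, the block is in its pocket and the bystanders haven't moved. The TCP tilt is 0.351 rad with a 67 mm rise, and the pose is steady. Handing in.

```bash
python3 -c "
from rig import *
print(sign_off());o=get_obs();print(o['t'],o['position'],o['width'],o['force'])"
```

```text
the job is handed in; nothing more can be done
None
the job is handed in; nothing more can be done
```

The job is handed in at about 13.7 s of the 45 s. The block is seated in the pocket, and the arm is holding the bar up by the latch tab. No verdict was reported.

- **Block:** I used the smallest of the three white blocks, the only one that measured close to 90 × 44 mm. Contact came at the height expected for the pocket floor, and I let go there. The wrist view afterwards put it within about 0.3 mm of the pocket's centre and square to about 0.1°.
- **Latch:** I gripped the tab and pulled it about 14 mm by arm position, with the bar still down. The final pull was 11.4 N, in line with the spring figures given.
- **Bar:** I lifted it along the hinge arc to about 0.35 rad. The gripper rose 67 mm and was not moving at the last readings. The wrist and scene views show the socket clear of the ball and the tab still between the fingers.
- **Bystanders:** The mallet and jar look unmoved in the last top view. The arm partly hides the tape there, but it looks undisturbed in the scene view.

No check failed. The first estimates of the jig's position from the two fixed cameras differed by up to 9 mm in x, so I placed everything from close wrist-camera views instead.

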